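# Proof-load a lattice mast model

## Robot

A 7-joint arm with a two-finger parallel gripper is mounted at the origin on the work surface. World frame = base frame: x ahead of the robot, y to its left, z up, the work surface at z = 0. Lengths are in mm, angles in rad, forces in N, time in s.
With the tool pointing down it reaches from about 400 to 875 mm from the base axis. Payload 4.4 kg.
Tool frame: the origin (TCP) lies midway between the tips of the shut fingers; the grasp point (between the pads) lies 19 mm behind it (ctrl.pinch_z is the distance from the TCP to the grasp point, in mm); z points along the fingers, y is the line along which they close (so a half turn about z gives the same grasp; the last joint's range is limited). The gripper opens to 85 mm and grips with 20 to 120 N. Pads are 22 mm wide; open, the fingers measure 114 mm over their backs; the gripper's body (76 mm by 85 mm) begins 54 mm behind the grasp point. The pads swing forward as they close: fully open they stand 13 mm farther back than shut.
Start: joints at [-1.323, 0.628, 0.038, 1.517, -0.027, 0.996, -0.02], TCP at [200.615, 618.281, 231.313] pointing down, gripper open.
Joint ranges: [-3.06, 3.06], [-0.37, 2.12], [-1.25, 1.32], [0.18, 2.47], [-1.1, 4.24], [0.23, 1.98], [-2.94, 2.94]. Speed limits (rad/s): [2.57, 2.57, 3.14, 3.14, 3.14, 3.14, 3.14].

## Interface

Orientations are given as [roll, pitch, yaw] about the fixed x, y, z axes, in that order (R = Rz(yaw) Ry(pitch) Rx(roll)).
In Python, from cell import read_state, cams, order, ctrl gives the robot as it stands.
- The arm moves only by the tool move_arm, never from a script. Its argument "targets" is text: rows parted by semicolons, each of 7 numbers parted by spaces: the gripper's target within -1 to 1 (fully open at 1, half-way at 0, shut at -1), then the shift along the tool's x, y, z in cm, then the turn, a rotation vector about the tool's x, y, z in degrees. A call has 1 to 5 rows; each row shifts and turns the commanded pose from where the row before left it, along the tool's axes as they then stand; what a row does not reach is not made up. A row lasts 1/12 s, in which the tool goes at most 41.7 mm and 7.16 degrees, less where a joint would pass 70% of its speed; a pose out of reach is approached as far as the arm can. A call with a gripper value outside its range is refused whole. The fingers move at their own pace and stop on an object; the grip force is fixed at half the most. Time passes only in rows, so rows that do not move let the fingers close. It gives the time, the measured TCP pose, the force, the opening and the grip force at its end, in the units of the state.
- read_state(): the state, without advancing time (a new reading comes with each control period).
- cams.get_image(name): name is "side" or "top" or "wrist"; returns a dict with "color" (400x640x3 uint8, red, green, blue), "fovy" (degrees; the focal length in pixels is half the picture's height over the tangent of half this angle, whatever the lens; pixels are square), "cx", "cy" (the principal point, pixels), "k1" (the pictures are not rectified: a ray, as slopes to the right and down, at radius r is drawn at 1 + k1 r^2 times it, then the intrinsics apply), "rvec" (rotation vector, rad) and "tvec" (3), from world to camera coordinates, as OpenCV has them. Camera axes: x right, y down, z forward; pixel columns grow to the right and rows downward; lengths in mm; the calibration is good to about 2 mm. A picture is of the moment at which its call begins. There is no depth.
- order.finish_job(): hands the job in; it is judged then, once.
The state is a dict: "clock": time; "qpos": joint angles; "qd": joint speeds; "tau": joint torques, N m; "eef_pos": TCP position; "tool_rot": TCP orientation; "force": force on the tool from outside, world axes, zero at the start; "torque": the same for the moment, N m; "width": finger opening in mm; "gripper_force": force on a finger pad.
Only numpy, scipy, OpenCV 4.12 (cv2) and the standard library are available. Lean on these libraries where they do the work, as an engineer would, in place of code of your own. Each camera call takes 0.05 s, during which the arm holds its last target. There are 200 camera calls.

## Task

Lay the stick-built mast lengthwise in the two wooden saddles of the load rig, between the steel reaction plate and the ram foot, then pump the hand lever until the ram presses on the model and the dial's needle stays in the green band, never reaching the red. The model is fragile: hold it with a light grip and set it down softly. Leave it under load, let the lever come back up, and do not disturb the other things on the table.

Things in the scene. Friction and masses are not known exactly. Their poses are not given: they have to be found in the camera images.
- mast: Fragile lattice mast of glued wooden sticks, 180 mm long (its y axis), 50 mm wide and 50 mm high, 50 to 100 g, with square ply end plates. It lies flat on the table. It breaks if the pads squeeze it with more than 40 N each (80 N together), or if it lands on the saddles at over 0.35 m/s (let fall by some 10 mm or more) or with over 25 N. Origin: centre of its underside
- mast_mid (a point): Middle of the mast, 25 mm above its underside, inside a closed plywood belt 40 mm long round the mast: the place to hold it, across its 50 mm width (its x axis)
- rig: Bench load rig, fixed; its y is the load axis, 55 mm above the table at x = 0. Aluminium bed 470 x 185 x 12 mm; origin on the table. At +y a steel reaction plate, 90 mm wide, face at y = +185 mm, top 104 mm up; at -y the yellow cylinder (y -250 to -129 mm, top 80 mm up), behind it (+x) the yellow hand pump, whose lever reaches over the cylinder towards the robot (-x)
- cradle: Two wooden saddles fixed on the rig, axes as the rig's. Origin midway between them, level with their floors, 30 mm above the table, 90 mm from the reaction plate: a mast centred here just touches the plate. Saddles at y = -60 and +60 mm, 24 mm long, ears 18 mm high and 60 mm apart in x; the 96 mm between the saddles is free for fingers down to the bed, 18 mm lower
- foot_face (a point): Centre of the ram foot, a 38 mm steel disc facing +y; it starts 33 to 53 mm short of where the mast's end lies when the mast touches the reaction plate. The ram only moves towards the plate (+y): a valve holds it, it cannot be drawn back
- ram (a joint): Travel of the ram, m, 0 to 0.085; starts at 0 to 0.020. A full down-stroke gains about 19 mm (26 mm per radian, less up to 2 mm before the valve bites), the up-stroke nothing; part strokes count in proportion. The foot first slides the mast along the saddles to the plate; then the stroke goes into the gauge's spring, so a full stroke more can break the model
- gauge (a joint): Load gauge between ram and foot: travel of its spring, m, 0 unloaded, 3 N per mm. Its 92 mm dial on the ram looks up, 103 mm above the table; the black needle turns 0.16 rad per mm, clockwise from above, from zero at -x of the rig. Green band 9 to 13.5 mm, red from 16.5 mm (50 N), where the model breaks. When the lever is let up the reading settles back by 1 to 3 mm, once
- lever (a joint): Pump lever angle, rad: 0 = up, where its spring holds it (it then stands 0.62 rad above level); 0.78 = fully down (0.16 rad below level). Pressing it down at the rubber grip takes 4 to 7 N with the foot free, and about 1.4 N more per 10 N on the model. Its spring lifts it again, following the hand up
- lever_grip (a point): Point on the lever's axis in the middle of its black rubber grip (22 mm thick, 95 mm long, reaching 46 mm beyond this point to the free end), 195 mm from the pivot. Pressed from above
- lever_pivot (a point): Pivot of the lever, 110 mm above the table, on the pump; its axis is the rig's y. The lever reaches from it towards -x of the rig
- house: Bystander: small house model on a 90 x 70 mm cork base, 60 mm high. Origin: centre of its underside
- glue: Bystander: white glue bottle with orange cap, 44 mm thick, 105 mm tall. Origin: centre of its underside
- card: Bystander: blank folded tent card, 100 mm long (its x), 55 mm high. Origin: centre of its underside
Mind the look-alikes: they are no part of the job. Of the things shaped like the mast, the wooden one is meant.

How it is judged (in metres and radians):
On the way, in this order (a step that is already met when the one before it is completed fails the run):
1. the mast lies in both saddles, let go, not yet loaded (z of mast_mid in the frame of cradle between 0.021 and 0.029 m and x of mast_mid in the frame of cradle between -0.01 and 0.01 m and y of mast_mid in the frame of cradle between -0.045 and 0.005 m and angle between the y axis of mast and the y axis of rig, either way round below 0.12 rad and contact force between the fingers and mast below 0.2 N and value of joint gauge below 0.002 m), for 0.2 s.
2. the ram has been pumped on to the mast and the needle stands in the green (value of joint gauge between 0.009 and 0.0135 m), for 0.2 s.
At the end, for the whole second after the job is handed in: the mast lies lengthwise in the saddles (within 10 mm sideways, 0.12 rad), against the reaction plate (within 6 mm), at rest; the gauge reads in the green band (9 to 13.5 mm); the lever is back up (under 0.08 rad) (all of step 2 and z of mast_mid in the frame of cradle between 0.021 and 0.029 m and x of mast_mid in the frame of cradle between -0.01 and 0.01 m and y of mast_mid in the frame of cradle between -0.006 and 0.005 m and angle between the y axis of mast and the y axis of rig, either way round below 0.12 rad and value of joint lever below 0.08 rad and linear speed of mast below 0.02 m/s); the robot touches nothing.
It fails at once if the load reaches the red (16.5 mm on the gauge) and the model breaks (value of joint gauge above 0.0165 m).
It fails at once if the fingers squeeze or press the mast with more than 80 N in all (40 N a pad) (contact force between the fingers and mast above 80 N).
It fails at once if the mast is let fall on to the saddles (over 0.35 m/s) or pushed on to them with more than 25 N (contact force between cradle and mast above 25 N or (z of mast_mid in the frame of cradle between 0.015 and 0.045 m and horizontal distance between mast_mid and cradle below 0.06 m and linear speed of mast above 0.35 m/s)).
It fails at once if the house model, the glue bottle or the card is moved more than 20 mm (distance of any of house, glue, card from where it was at the start of the episode above 0.02 m).
It also fails if it takes over 61 s, if anything falls off the work surface, if the arm or the gripper's body presses on something with over 40 N, if the wrist force passes 120 N, or if a joint passes its speed limit or range.

## Working session

There is one attempt and no reset: what is moved stays moved. The work goes in short steps, Python scripts to look and compute and a tool call to move; the robot and the scene stay as the last step left them, time stands still between calls to the robot, and variables do not carry over. Pictures are saved under pics/ and viewed, at most 10 in all, crops included, and the job is handed in when it is done.

Besides the shell and the picture viewer there is one more tool, called after ">>>" in YAML: its name, and indented under it one key for each argument. move_arm: Moves the arm, as the interface text tells. Its arguments: {"type":"object","properties":{"targets":{"type":"string"}},"required":["targets"]}

```bash
mkdir -p pics; ls; cat > h.py <<'E'
import numpy as np, cv2
from cell import read_state, cams, order, ctrl
def save(im,fn): cv2.imwrite(fn, im[:,:,::-1])
def load(n):
    c=cams.get_image(n); np.save('/tmp/%s.npy'%n,c,allow_pickle=True); return c
def old(n): return np.load('/tmp/%s.npy'%n,allow_pickle=True).item()
def ray(c,u,v):
    f=200/np.tan(np.radians(c['fovy'])/2)
    d=np.array([(u-c['cx'])/f,(v-c['cy'])/f]); s=d.copy()
    for _ in range(20): s=d/(1+c['k1']*(s@s))
    R=cv2.Rodrigues(np.array(c['rvec'],float))[0]; t=np.array(c['tvec'],float).ravel()
    return -R.T@t, R.T@np.array([s[0],s[1],1])
def onz(c,u,v,z):
    o,d=ray(c,u,v); return o+d*(z-o[2])/d[2]
def tri(c1,p1,c2,p2):
    o1,d1=ray(c1,*p1);o2,d2=ray(c2,*p2)
    s=np.linalg.lstsq(np.c_[d1,-d2],o2-o1,rcond=None)[0]
    a=o1+d1*s[0];b=o2+d2*s[1]; return (a+b)/2,np.linalg.norm(a-b)
def proj(c,P):
    f=200/np.tan(np.radians(c['fovy'])/2)
    R=cv2.Rodrigues(np.array(c['rvec'],float))[0]; p=R@np.array(P,float)+np.array(c['tvec'],float).ravel()
    s=p[:2]/p[2]; s=s*(1+c['k1']*(s@s)); return s*f+[c['cx'],c['cy']]
E
python3 - <<'E'
from h import *
for n in ['top','side']:
    c=load(n); save(c['color'],f'pics/{n}0.png'); print(n,c['fovy'],c['k1'],ray(c,320,200))
print(read_state())
E
```

```text
pics
top 55.58038032762434 0.013061434340386964 (array([ 394.61815951,   32.77125651, 1300.70066705]), array([ 0.11778726, -0.00164691, -0.99305845]))
side 42.35095602485655 -0.14467714966341472 (array([  -58.14371175, -1133.30596069,   998.91157032]), array([ 0.37035858,  0.75732561, -0.53802082]))
{'clock': 0.1, 'qpos': array([-1.32279493,  0.62924232,  0.03844092,  1.51828537, -0.02700102,
        0.99632884, -0.02001686]), 'qd': array([ 0.00190918, -0.00138556,  0.00100202, -0.00253054,  0.0008376 ,
       -0.00031432, -0.00067302]), 'tau': array([ 2.43290458e-03, -5.64536512e+01,  1.23023909e+00, -1.93972993e+01,
        1.12603160e-02,  5.52285783e-03,  1.30794200e-05]), 'eef_pos': array([200.43012149, 617.71785139, 230.48277241]), 'tool_rot': array([-3.13984661e+00,  1.46304500e-05,  2.82777658e+00]), 'force': array([ 0.41358826,  0.0671089 , -0.16730364]), 'torque': array([0.00329341, 0.03626825, 0.02055459]), 'gripper_force': 0.0, 'width': 85.06337962271883}
```

View pics/top0.png

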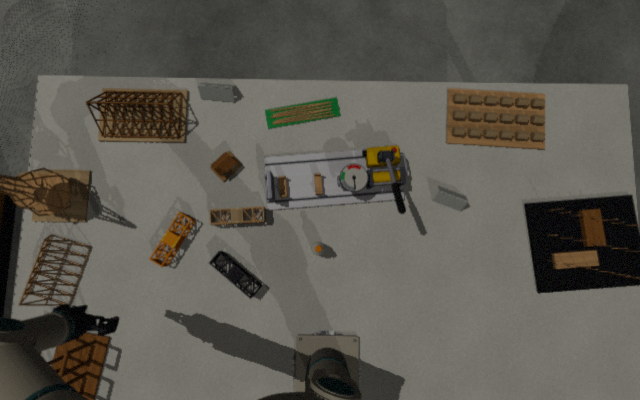

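View pics/side0.png

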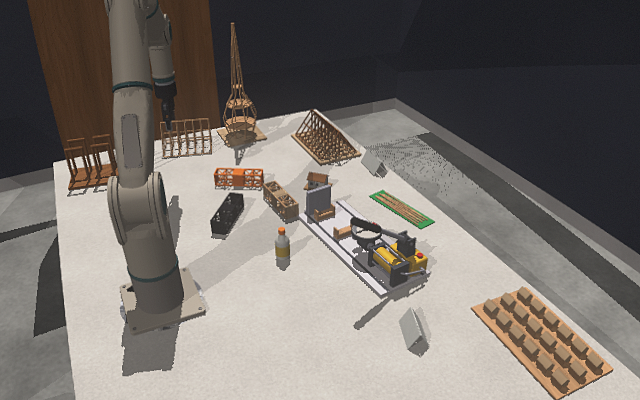

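Top view: the wooden mast lies at (238,217); the orange and black look-alikes are at (173,239) and (236,273). The house is at (226,165), the glue at (319,249) and a card at (448,195). The rig spans 265–405, with the plate on the left and the pump on the right. The side view agrees.

```bash
python3 - <<'E'
from h import *
c=old('top'); a=cv2.resize(c['color'][140:235,203:413],None,fx=3.8,fy=3.8,interpolation=cv2.INTER_CUBIC)
a=cv2.convertScaleAbs(a,alpha=1.5)
s=old('side'); b=cv2.resize(s['color'][165:300,255:435],None,fx=3.3,fy=3.3,interpolation=cv2.INTER_CUBIC)
save(a,'pics/topz.png');save(cv2.convertScaleAbs(b,alpha=1.3),'pics/sidez.png');print(a.shape,b.shape)
E
```

```text
(361, 798, 3) (446, 594, 3)
```

View pics/topz.png

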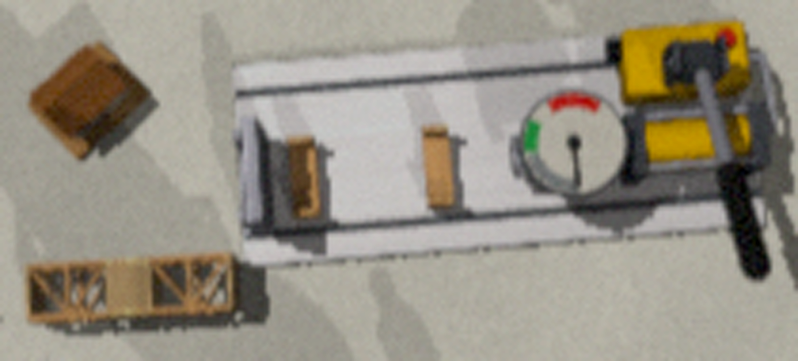

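```bash
cat > m.py <<'E'
from h import *
c=old('top')
P=lambda u,v,z: onz(c,203+(u+.5)/3.8-.5,140+(v+.5)/3.8-.5,z)
if __name__=='__main__':
    for k,(u,v,z) in dict(bnl=(243,263,12),bfl=(235,65,12),
     s1far=(302,137,48),s1near=(309,217,48),s2far=(434,127,48),s2near=(440,207,48),
     plfar=(246,118,104),plnear=(258,222,104),dial=(573,143,103),gripend=(757,268,60),lev0=(703,75,120),
     m1=(27,262,50),m2=(234,254,50),m3=(238,311,50),m4=(29,322,50),beltc=(129,287,50)).items(): print(k,P(u,v,z).round(1))
E
python3 m.py
```

```text
bnl [514.  212.3  12. ]
bfl [695.2 225.6  12. ]
s1far [623.1 159.   48. ]
s1near [552.1 150.8  48. ]
s2far [634.   42.8  48. ]
s2near [562.9  36.3  48. ]
plfar [628.3 201.  104. ]
plnear [540.1 188.1 104. ]
dial [611.7 -74.9 103. ]
gripend [ 512.8 -238.    60. ]
lev0 [ 667.9 -181.4  120. ]
m1 [508.2 395.1  50. ]
m2 [518.3 215.1  50. ]
m3 [468.6 210.   50. ]
m4 [456.1 390.7  50. ]
beltc [487.9 305.4  50. ]
```

View pics/sidez.png

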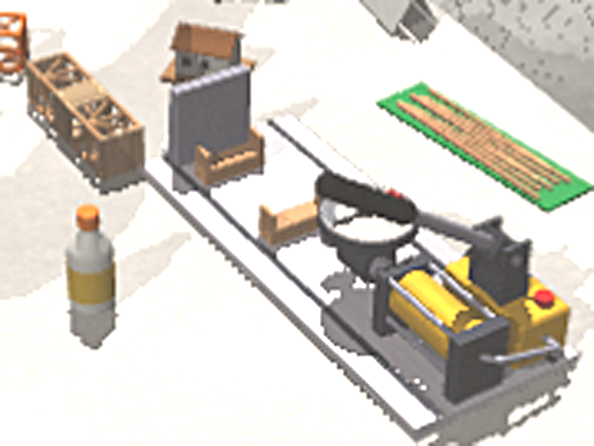

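The side crop shows the mast beside the rig's plate end, the lever grip over the dial side, and the glue bottle nearer the robot. Cradle ≈ (593,97), rig yaw ≈ 0.09. Mast centre ≈ (488,303), yaw ≈ 0.06.

```bash
cat > plan.py <<'E'
import sys
from h import *
from scipy.spatial.transform import Rotation as Ro
def plan(p,yaw,n,g,tilt=0):
    s=read_state(); p0=s['eef_pos']; R0=Ro.from_euler('xyz',s['tool_rot']); R1=Ro.from_euler('xyz',[np.pi,tilt,yaw])
    w=(R0.inv()*R1).as_rotvec(); out=[]
    for i in range(n):
        Ri=R0*Ro.from_rotvec(w*i/n); d=Ri.inv().apply((np.array(p)-p0)/n)/10
        out.append('%g '%g+' '.join('%.2f'%x for x in np.r_[d,np.degrees(w)/n]))
    for i in range(0,n,5): print('; '.join(out[i:i+5]))
if __name__=='__main__':
    a=list(map(float,sys.argv[1:])); plan(a[:3],a[3],int(a[4]),a[5])
E
python3 plan.py 488 303 180 1.633 14 1
```

```text
1 -2.65 -1.50 0.36 -0.01 0.00 4.89; 1 -2.77 -1.27 0.36 -0.01 0.00 4.89; 1 -2.86 -1.03 0.36 -0.01 0.00 4.89; 1 -2.94 -0.78 0.36 -0.01 0.00 4.89; 1 -3.00 -0.53 0.36 -0.01 0.00 4.89
1 -3.03 -0.27 0.36 -0.01 0.00 4.89; 1 -3.04 -0.01 0.36 -0.01 0.00 4.89; 1 -3.04 0.25 0.36 -0.01 0.00 4.89; 1 -3.00 0.50 0.36 -0.01 0.00 4.89; 1 -2.95 0.76 0.36 -0.01 0.00 4.89
1 -2.87 1.01 0.36 -0.01 0.00 4.89; 1 -2.78 1.25 0.36 -0.01 0.00 4.89; 1 -2.66 1.48 0.36 -0.01 0.00 4.89; 1 -2.53 1.70 0.36 -0.01 0.00 4.89
```

>>> move_arm:
  targets: "1 -2.65 -1.5 0.36 0 0 4.9; 1 -2.75 -1.25 0.36 0 0 4.9; 1 -2.85 -1.05 0.36 0 0 4.9; 1 -2.95 -0.8 0.36 0 0 4.9; 1 -3 -0.55 0.36 0 0 4.9"

```text
clock: 0.52
eef_pos: [303.5, 504.3, 212.8]
tool_rot: [-3.141, 0.0, 2.396]
force: [0.5, -0.1, 0.4]
width: 85.6
gripper_force: 0.0
```

>>> move_arm:
  targets: "1 -3.05 -0.25 0.36 0 0 4.9; 1 -3.05 0 0.36 0 0 4.9; 1 -3.05 0.25 0.36 0 0 4.9; 1 -3 0.5 0.36 0 0 4.9; 1 -2.95 0.75 0.36 0 0 4.9"

```text
clock: 0.93
eef_pos: [406.5, 391.8, 194.9]
tool_rot: [-3.141, 0.0, 1.968]
force: [0.3, 0.6, -0.6]
width: 85.0
gripper_force: 0.0
```

>>> move_arm:
  targets: "1 -2.85 1 0.36 0 0 4.9; 1 -2.8 1.25 0.36 0 0 4.9; 1 -2.65 1.5 0.36 0 0 4.9; 1 -2.55 1.7 0.36 0 0 4.9; 1 0 0 0 0 0 0"

```text
clock: 1.35
eef_pos: [492.7, 295.8, 180.4]
tool_rot: [3.139, 0.005, 1.618]
force: [0.8, -0.5, 0.5]
width: 85.1
gripper_force: 0.0
```

```bash
python3 - <<'E'
from h import *
s=read_state();print(s['clock'],s['eef_pos'],s['tool_rot'],s['force'])
c=load('wrist');save(c['color'],'pics/w1.png');print(c['fovy'],ray(c,320,200))
E
python3 plan.py 488 303 60 1.633 4 1
```

```text
1.35 [492.65168992 295.78458323 180.4447431 ] [3.13873977 0.00515081 1.61794843] [ 0.80121771 -0.53468564  0.51639247]
61.615941367517536 (array([489.17748896, 362.17326563, 323.22881912]), array([ 0.00838541, -0.26159789, -0.96519052]))
1 0.11 -0.06 3.01 0.01 0.04 -0.14; 1 0.11 -0.05 3.01 0.01 0.04 -0.14; 1 0.11 -0.05 3.01 0.01 0.04 -0.14; 1 0.11 -0.05 3.01 0.01 0.04 -0.14
```

View pics/w1.png

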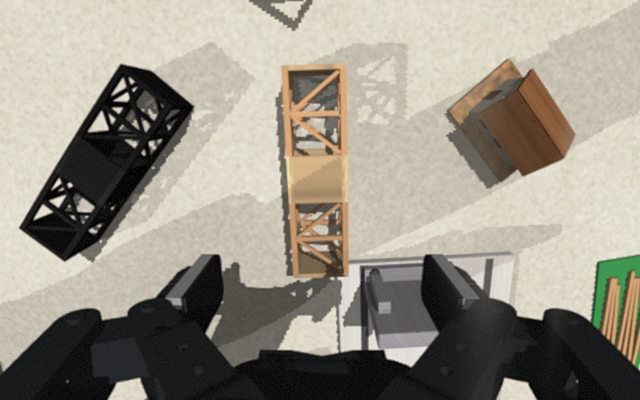

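Wrist view: the mast is upright in the picture, with its belt centre at about (318,179) and top corners at (282,66), (345,66) and (349,276). The house is clear to the right at (515,125).

```bash
python3 - <<'E'
from h import *
c=old('wrist')
for p in [(282,66),(345,66),(349,276),(289,156),(345,157),(293,203),(348,200)]: print(p,onz(c,*p,50).round(1))
E
python3 plan.py 488 303 60 1.633 4 1
```

```text
(282, 66) [457.7 393.   50. ]
(345, 66) [505.9 395.2  50. ]
(349, 276) [520.9 218.2  50. ]
(289, 156) [464.6 324.1  50. ]
(345, 157) [510.3 325.4  50. ]
(293, 203) [468.8 284.4  50. ]
(348, 200) [515.2 289.2  50. ]
1 0.11 -0.06 3.01 0.01 0.04 -0.14; 1 0.11 -0.05 3.01 0.01 0.04 -0.14; 1 0.11 -0.05 3.01 0.01 0.04 -0.14; 1 0.11 -0.05 3.01 0.01 0.04 -0.14
```

```bash
python3 plan.py 489.5 305 9 1.646 6 1
```

```text
1 0.11 -0.01 2.86 0.01 0.03 -0.22; 1 0.11 -0.01 2.86 0.01 0.03 -0.22; 1 0.11 -0.01 2.86 0.01 0.03 -0.22; 1 0.11 -0.01 2.86 0.01 0.03 -0.22; 1 0.11 -0.01 2.86 0.01 0.03 -0.22
1 0.10 -0.01 2.86 0.01 0.03 -0.22
```

>>> move_arm:
  targets: "1 0.2 0 2.5 0 0 -0.3; 1 0.2 0 2.5 0 0 -0.3; 1 0.2 0 2.5 0 0 -0.3; 1 0.1 0 2.5 0 0 -0.3; 1 0 0 2.5 0 0 0"

```text
clock: 1.82
eef_pos: [486.3, 311.7, 54.6]
tool_rot: [-3.141, -0.001, 1.654]
force: [-0.0, -0.2, -0.4]
width: 85.5
gripper_force: 0.0
```

>>> move_arm:
  targets: "1 0 0 1.5 0 0 0; 1 0 0 1 0 0 0; 1 0 0 0.7 0 0 0; 1 0 0 0 0 0 0; 1 0 0 0 0 0 0"

```text
clock: 2.23
eef_pos: [487.6, 310.5, 24.3]
tool_rot: [3.141, -0.0, 1.652]
force: [-0.6, 0.1, -0.6]
width: 85.1
gripper_force: 0.0
```

>>> move_arm:
  targets: "1 -0.3 0.1 0.8 0 0 0.2; 1 -0.25 0.1 0.7 0 0 0.1; 1 0 0 0 0 0 0; 0.35 0 0 0 0 0 0; 0.35 0 0 0 0 0 0"

```text
clock: 2.65
eef_pos: [490.1, 304.6, 9.0]
tool_rot: [3.142, -0.0, 1.646]
force: [-0.0, 0.0, 0.2]
width: 63.9
gripper_force: 0.0
```

>>> move_arm:
  targets: "0.3 0 0 0 0 0 0; 0.26 0 0 0 0 0 0; 0.26 0 0 0 0 0 0"

```text
clock: 2.9
eef_pos: [490.1, 304.9, 9.1]
tool_rot: [3.141, -0.0, 1.646]
force: [-0.2, 0.5, 0.4]
width: 54.4
gripper_force: 0.0
```

>>> move_arm:
  targets: "0.2 0 0 0 0 0 0; 0.2 0 0 0 0 0 0; 0.17 0 0 0 0 0 0; 0.17 0 0 0 0 0 0"

```text
clock: 3.23
eef_pos: [489.8, 304.7, 9.0]
tool_rot: [-3.141, -0.0, 1.646]
force: [-0.0, -0.1, 0.8]
width: 49.9
gripper_force: 1.9
```

>>> move_arm:
  targets: "0.15 0 0 0 0 0 0; 0.15 0 0 0 0 0 0; 0.15 0 0 0 0 0 0"

```text
clock: 3.48
eef_pos: [490.0, 304.8, 9.1]
tool_rot: [3.142, -0.0, 1.646]
force: [-0.7, -0.7, 3.0]
width: 49.8
gripper_force: 31.8
```

>>> move_arm:
  targets: "0.158 0 0 0 0 0 0; 0.158 0 0 0 0 0 0"

```text
clock: 3.65
eef_pos: [490.0, 304.7, 9.0]
tool_rot: [-3.142, -0.0, 1.646]
force: [-1.2, -0.1, 3.7]
width: 49.9
gripper_force: 31.8
```

>>> move_arm:
  targets: "0.158 0 0 -0.7 0 0 0; 0.158 0 0 -1.5 0 0 0; 0.158 0 0 -2.5 0 0 0; 0.158 0 0 -3 0 0 0; 0.158 0 0 -3 0 0 0"

```text
clock: 4.07
eef_pos: [489.6, 304.1, 116.7]
tool_rot: [-3.14, 0.001, 1.646]
force: [0.2, 1.4, -0.1]
width: 49.8
gripper_force: 31.5
```

>>> move_arm:
  targets: "0.158 0 0 -1.5 0 0 0; 0.158 0 0 -0.8 0 0 0; 0.158 0 0 0 0 0 0"

```text
clock: 4.32
eef_pos: [491.0, 305.2, 140.7]
tool_rot: [3.139, -0.002, 1.646]
force: [0.3, -0.2, -1.3]
width: 49.5
gripper_force: 31.5
```

```bash
python3 -c "
from h import *
s=read_state();print(s['clock'],s['eef_pos'],s['width'],s['gripper_force'])"; python3 plan.py 596 84 139 1.661 12 0.158
```

```text
4.3167 [490.98178399 305.19439397 140.70328306] 49.51941201075695 31.527108550071716
0.158 -1.90 0.73 0.01 0.01 -0.01 -0.07; 0.158 -1.90 0.73 0.01 0.01 -0.01 -0.07; 0.158 -1.91 0.73 0.01 0.01 -0.01 -0.07; 0.158 -1.91 0.73 0.01 0.01 -0.01 -0.07; 0.158 -1.91 0.72 0.01 0.01 -0.01 -0.07
0.158 -1.91 0.72 0.01 0.01 -0.01 -0.07; 0.158 -1.91 0.72 0.01 0.01 -0.01 -0.07; 0.158 -1.91 0.72 0.01 0.01 -0.01 -0.07; 0.158 -1.91 0.72 0.01 0.01 -0.01 -0.07; 0.158 -1.91 0.71 0.01 0.01 -0.01 -0.07
0.158 -1.91 0.71 0.01 0.01 -0.01 -0.07; 0.158 -1.91 0.71 0.01 0.01 -0.01 -0.07
```

>>> move_arm:
  targets: "0.158 -1 0.4 0 0 0 0; 0.158 -1.9 0.7 0 0 0 -0.1; 0.158 -2 0.75 0 0 0 -0.1; 0.158 -2 0.75 0 0 0 -0.1; 0.158 -2 0.75 0 0 0 -0.1"

```text
clock: 4.73
eef_pos: [529.7, 216.2, 137.0]
tool_rot: [-3.138, 0.002, 1.653]
force: [-0.0, -0.1, -0.5]
width: 49.6
gripper_force: 31.5
```

>>> move_arm:
  targets: "0.158 -2 0.75 0 0 0 -0.1; 0.158 -2 0.75 0 0 0 -0.1; 0.158 -2 0.75 0 0 0 -0.1; 0.158 -2 0.75 0 0 0 -0.1; 0.158 -2 0.75 0 0 0 -0.1"

```text
clock: 5.15
eef_pos: [575.4, 119.7, 136.8]
tool_rot: [-3.138, 0.001, 1.661]
force: [-0.9, 0.2, -1.2]
width: 49.6
gripper_force: 31.5
```

>>> move_arm:
  targets: "0.158 -2 0.75 0 0 0 0; 0.158 -2 0.75 0 0 0 0; 0.158 -1 0.4 0 0 0 0; 0.158 0 0 0 0 0 0; 0.158 0 0 0 0 0 0"

```text
clock: 5.57
eef_pos: [598.8, 73.7, 137.7]
tool_rot: [-3.139, -0.0, 1.66]
force: [-0.8, 0.2, -1.1]
width: 49.7
gripper_force: 31.5
```

```bash
python3 - <<'E'
from h import *
s=read_state();print(s['clock'],s['eef_pos'],s['tool_rot'],s['width'],s['gripper_force'])
c=load('wrist');t=load('top');a=load('side')
b=np.zeros((600,800,3),np.uint8); b[:400,:640]=c['color']
b[400:600,0:400]=cv2.convertScaleAbs(cv2.resize(t['color'][140:240,230:430],None,fx=2,fy=2),alpha=1.5)
b[360:600,400:800]=cv2.resize(a['color'][170:290,270:470],None,fx=2,fy=2)
save(b,'pics/c2.png')
E
```

```text
5.5667 [598.80324562  73.72709676 137.69250489] [-3.13908836e+00 -4.05786075e-04  1.66049367e+00] 49.733314032473515 31.524267196655273
```

View pics/c2.png

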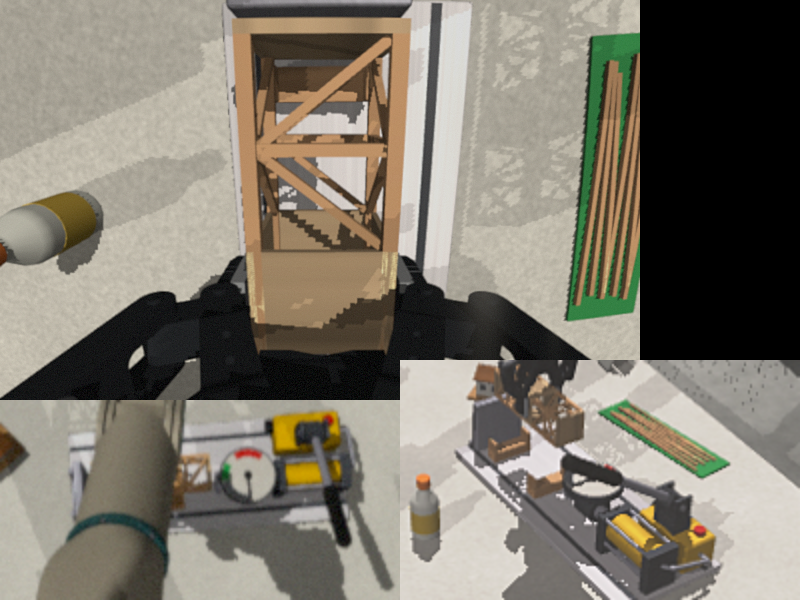

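Wrist view: the mast end spans (233–410, 20), above the plate's top edge, which runs (228–410) at about row 12. The glue bottle is well clear.

```bash
python3 - <<'E'
from h import *
c=old('wrist')
g=c['color'][0:22,215:425].astype(int)
for r in (2,6,10,14): print(r,[tuple(x) for x in g[r,[4,8,12,16,20,100,180,186,190,194,198,202]]])
for p,z in [((228,12),104),((410,12),104),((233,20),178.7),((410,20),178.7),((470,0),12),((452,275),12),((222,30),12)]: print(p,z,onz(c,*p,z).round(1))
E
```

```text
2 [(np.int64(171), np.int64(165), np.int64(153)), (np.int64(164), np.int64(160), np.int64(149)), (np.int64(92), np.int64(90), np.int64(92)), (np.int64(115), np.int64(113), np.int64(116)), (np.int64(122), np.int64(121), np.int64(124)), (np.int64(149), np.int64(147), np.int64(149)), (np.int64(164), np.int64(160), np.int64(164)), (np.int64(157), np.int64(152), np.int64(157)), (np.int64(158), np.int64(154), np.int64(158)), (np.int64(155), np.int64(150), np.int64(156)), (np.int64(200), np.int64(195), np.int64(188)), (np.int64(202), np.int64(195), np.int64(192))]
6 [(np.int64(172), np.int64(167), np.int64(155)), (np.int64(165), np.int64(159), np.int64(156)), (np.int64(102), np.int64(99), np.int64(99)), (np.int64(93), np.int64(91), np.int64(93)), (np.int64(85), np.int64(83), np.int64(83)), (np.int64(70), np.int64(70), np.int64(71)), (np.int64(61), np.int64(60), np.int64(61)), (np.int64(62), np.int64(60), np.int64(60)), (np.int64(58), np.int64(59), np.int64(60)), (np.int64(82), np.int64(78), np.int64(77)), (np.int64(205), np.int64(200), np.int64(194)), (np.int64(205), np.int64(198), np.int64
[... 652 characters left out ...]
)), (np.int64(180), np.int64(173), np.int64(169)), (np.int64(181), np.int64(177), np.int64(172)), (np.int64(52), np.int64(50), np.int64(50)), (np.int64(45), np.int64(43), np.int64(47)), (np.int64(44), np.int64(46), np.int64(43)), (np.int64(38), np.int64(35), np.int64(39)), (np.int64(199), np.int64(193), np.int64(188)), (np.int64(208), np.int64(203), np.int64(196)), (np.int64(204), np.int64(198), np.int64(192)), (np.int64(208), np.int64(201), np.int64(195))]
(228, 12) 104 [543.4 181.9 104. ]
(410, 12) 104 [630.8 189.6 104. ]
(233, 20) 178.7 [565.9 161.9 178.7]
(410, 20) 178.7 [615.2 166.2 178.7]
(470, 0) 12 [693.1 228.7  12. ]
(452, 275) 12 [720.5   9.7  12. ]
(222, 30) 12 [513.3 191.4  12. ]
```

>>> move_arm:
  targets: "0.158 0.4 -0.1 1 0 0 0; 0.158 0.4 -0.05 1.5 0 0 0; 0.158 0 0 1.5 0 0 0; 0.158 0 0 1.5 0 0 0; 0.158 0 0 1.2 0 0 0"

```text
clock: 6.13
eef_pos: [596.3, 83.6, 70.2]
tool_rot: [-3.14, -0.001, 1.664]
force: [-0.3, 0.8, -1.1]
width: 49.8
gripper_force: 31.5
```

>>> move_arm:
  targets: "0.158 0 0 1 0 0 0; 0.158 0 0 0.5 0 0 0; 0.158 0 0 0 0 0 0; 0.158 0 0 0 0 0 0"

```text
clock: 6.47
eef_pos: [597.6, 82.0, 56.9]
tool_rot: [3.142, 0.0, 1.662]
force: [0.5, -0.2, -0.9]
width: 49.5
gripper_force: 31.5
```

```bash
python3 - <<'E'
from h import *
s=read_state();print(s['clock'],s['eef_pos'],s['tool_rot'],s['force'],s['gripper_force'])
c=load('wrist');t=load('top');a=load('side')
b=np.zeros((600,800,3),np.uint8); b[:400,:640]=c['color']
b[300:600,300:800]=cv2.resize(a['color'][185:275,290:440],None,fx=3.333,fy=3.333)
save(b,'pics/c3.png')
E
```

```text
6.4667 [597.60002916  81.97695641  56.89358786] [3.14150879e+00 2.55196838e-06 1.66192998e+00] [ 0.54199052 -0.21487727 -0.92890768] 31.522995829582214
```

View pics/c3.png

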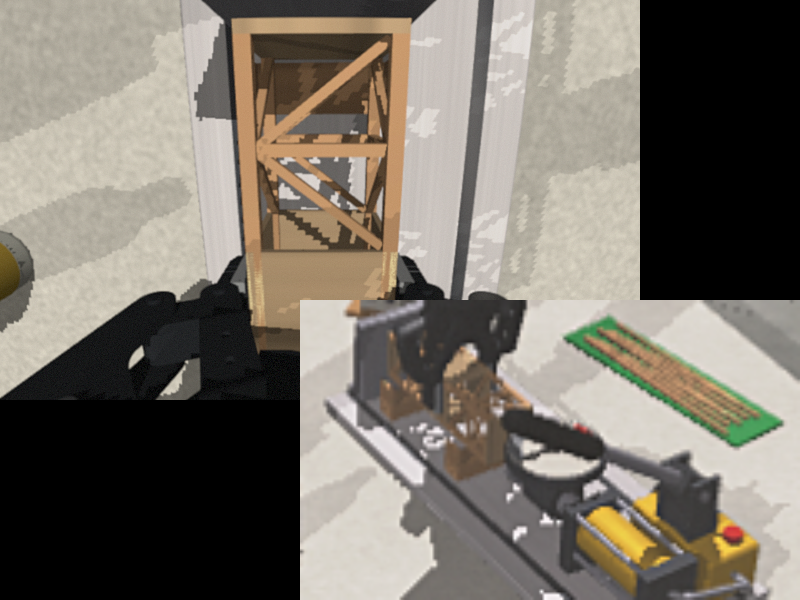

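Wrist view: the mast is centred between the plate's sides. The side view shows it just above the saddle ears. Lowering gently.

>>> move_arm:
  targets: "0.158 0 -0.1 0.3 0 0 0; 0.158 0 0 0.3 0 0 0; 0.158 0 0 0.3 0 0 0; 0.158 0 0 0 0 0 0"

```text
clock: 6.95
eef_pos: [596.0, 81.8, 47.3]
tool_rot: [-3.141, -0.0, 1.662]
force: [-0.2, -1.1, -0.7]
width: 50.0
gripper_force: 31.5
```

>>> move_arm:
  targets: "0.158 0 0 0.3 0 0 0; 0.158 0 0 0.2 0 0 0; 0.158 0 0 0 0 0 0"

```text
clock: 7.2
eef_pos: [596.1, 81.7, 42.3]
tool_rot: [-3.141, 0.0, 1.662]
force: [-0.6, 0.3, 0.0]
width: 49.8
gripper_force: 31.5
```

>>> move_arm:
  targets: "0.158 0 0 0.1 0 0 0; 0.158 0 0 0.1 0 0 0; 0.158 0 0 0 0 0 0"

```text
clock: 7.45
eef_pos: [596.4, 81.8, 40.8]
tool_rot: [-3.141, -0.0, 1.662]
force: [0.8, -0.4, 0.1]
width: 49.6
gripper_force: 31.5
```

>>> move_arm:
  targets: "0.158 0 0 0.1 0 0 0; 0.158 0 0 0 0 0 0"

```text
clock: 7.62
eef_pos: [596.4, 81.8, 39.8]
tool_rot: [-3.141, -0.0, 1.662]
force: [-0.5, 0.6, -0.8]
width: 49.6
gripper_force: 31.5
```

>>> move_arm:
  targets: "0.158 0 0 0.05 0 0 0; 0.158 0 0 0.05 0 0 0; 0.158 0 0 0 0 0 0"

```text
clock: 7.87
eef_pos: [596.5, 81.8, 39.1]
tool_rot: [3.141, -0.0, 1.662]
force: [-0.4, 0.4, 0.6]
width: 49.8
gripper_force: 31.6
```

>>> move_arm:
  targets: "0.158 0 0 0.05 0 0 0; 0.158 0 0 0 0 0 0"

```text
clock: 8.03
eef_pos: [596.6, 81.8, 39.1]
tool_rot: [3.141, -0.0, 1.662]
force: [-2.0, -0.7, 6.2]
width: 49.4
gripper_force: 32.1
```

Touched down at 6 N. Opening now.

>>> move_arm:
  targets: "0.19 0 0 0 0 0 0; 0.22 0 0 0 0 0 0; 0.27 0 0 0 0 0 0; 0.32 0 0 0 0 0 0; 0.4 0 0 0 0 0 0"

```text
clock: 8.45
eef_pos: [596.4, 81.8, 38.3]
tool_rot: [-3.141, 0.0, 1.662]
force: [-0.6, 0.7, -0.1]
width: 60.1
gripper_force: 0.0
```

>>> move_arm:
  targets: "0.5 0 0 0 0 0 0; 0.5 0 0 0 0 0 0; 0.5 0 0 -0.5 0 0 0; 0.5 0 0 -1 0 0 0; 0.5 0 0 -2 0 0 0"

```text
clock: 8.87
eef_pos: [595.0, 81.6, 72.7]
tool_rot: [-3.138, 0.0, 1.662]
force: [-0.4, -0.3, 0.3]
width: 64.0
gripper_force: 0.0
```

>>> move_arm:
  targets: "0.5 0 0 -3 0 0 0; 0.5 0 0 -3 0 0 0; 0.5 0 0 -3 0 0 0; 0.5 0 0 -3 0 0 0; 0 0 0 0 0 0 0"

```text
clock: 9.28
eef_pos: [600.5, 81.8, 200.6]
tool_rot: [3.13, -0.001, 1.662]
force: [0.5, -0.8, 0.0]
width: 53.1
gripper_force: 0.0
```

```bash
python3 - <<'E'
from h import *
s=read_state();print(s['clock'],s['eef_pos'],s['tool_rot'],s['force'],s['gripper_force'])
c=load('wrist');t=load('top');a=load('side')
b=np.zeros((600,800,3),np.uint8); b[:400,:640]=c['color']
b[300:600,300:800]=cv2.resize(a['color'][185:275,290:440],None,fx=3.333,fy=3.333)
save(b,'pics/c4.png')
E
```

```text
9.2833 [600.49227882  81.78604002 200.56461636] [ 3.12965270e+00 -7.31503749e-04  1.66154460e+00] [ 0.4956381  -0.81814057  0.01608998] 0.0
```

View pics/c4.png

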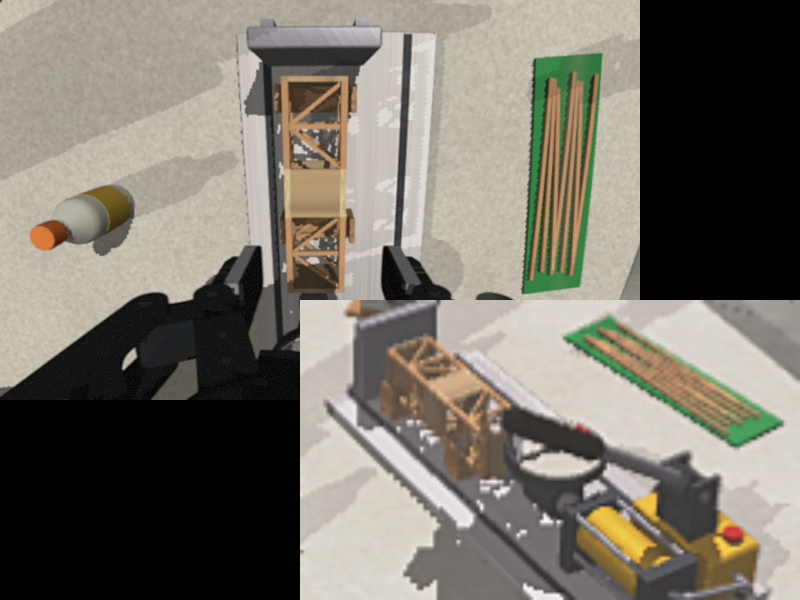

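The mast sits in both saddles, let go, with its near end clear of the foot. Now to locate the lever grip from the top and side views.

```bash
python3 - <<'E'
from h import *
t=old('top');a=old('side')
P=lambda u,v:(203+(u+.5)/3.8-.5,140+(v+.5)/3.8-.5)
S=lambda u,v:(255+(u+.5)/3.3-.5,165+(v+.5)/3.3-.5)
tip=tri(t,P(757,270),a,S(320,186)); inn=tri(t,P(733,165),a,S(413,213))
print('tip',tip,'inner',inn, np.linalg.norm(tip[0]-inn[0]))
for p in [(757,270),(733,165),(745,217)]: print(onz(t,*P(*p),223))
# precise: dark mask of grip in both current images
for n,c,(x0,x1,y0,y1) in [('top',t,(385,412,175,220)),('side',a,(345,385,212,238))]:
    g=c['color'][y0:y1,x0:x1].max(2); m=(g<45).astype(np.uint8)
    k,l,st,ce=cv2.connectedComponentsWithStats(m); i=1+st[1:,4].argmax(); ys,xs=np.where(l==i)
    print(n,st[i],ce[i]+[x0,y0]); pts=np.c_[xs,ys]+[x0,y0]; print(cv2.minAreaRect(pts.astype(np.float32)))
E
python3 - <<'E'
import sys; sys.path.insert(0,'.')
E
```

```text
tip (array([ 491.94023064, -196.91657648,  244.55821488]), np.float64(3.8562128875785997)) inner (array([ 581.18918502, -192.35776709,  187.10974248]), np.float64(0.19142902888553215)) 106.23787263895773
[ 495.73707468 -202.44908951  223.        ]
[ 575.0905305  -185.06033382  223.        ]
[ 535.61963423 -193.80000994  223.        ]
top [  6   1  15  38 272] [398.50735294 194.4375    ]
((397.6174621582031, 194.35862731933594), (13.831514358520508, 37.10972213745117), 1.8476102352142334)
side [21 17 13  4 13] [372.         230.38461538]
((372.04132080078125, 230.36239624023438), (12.355958938598633, 0.8620436191558838), 16.699243545532227)
```

```bash
python3 plan.py 537 -195 270 1.66 12 -1
```

```text
-1 -2.25 -0.70 -0.63 0.00 -0.00 0.01; -1 -2.25 -0.70 -0.63 0.00 -0.00 0.01; -1 -2.25 -0.70 -0.63 0.00 -0.00 0.01; -1 -2.25 -0.70 -0.63 0.00 -0.00 0.01; -1 -2.25 -0.70 -0.63 0.00 -0.00 0.01
-1 -2.25 -0.70 -0.63 0.00 -0.00 0.01; -1 -2.25 -0.70 -0.63 0.00 -0.00 0.01; -1 -2.25 -0.70 -0.63 0.00 -0.00 0.01; -1 -2.25 -0.70 -0.63 0.00 -0.00 0.01; -1 -2.25 -0.70 -0.63 0.00 -0.00 0.01
-1 -2.25 -0.70 -0.63 0.00 -0.00 0.01; -1 -2.25 -0.70 -0.63 0.00 -0.00 0.01
```

>>> move_arm:
  targets: "-1 -1 -0.4 -1.5 0 0 0; -1 -2.3 -0.7 -1.5 0 0 0; -1 -2.4 -0.7 -1.5 0 0 0; -1 -2.4 -0.7 -1 0 0 0; -1 -2.4 -0.7 -1 0 0 0"

```text
clock: 9.85
eef_pos: [573.0, -26.6, 257.7]
tool_rot: [-3.139, -0.0, 1.662]
force: [0.5, 0.1, 0.0]
width: -0.0
gripper_force: 0.0
```

>>> move_arm:
  targets: "-1 -2.4 -0.7 0 0 0 0; -1 -2.4 -0.7 0 0 0 0; -1 -2.4 -0.7 0 0 0 0; -1 -2.4 -0.7 0 0 0 0; -1 -2.4 -0.7 0 0 0 0"

```text
clock: 10.27
eef_pos: [548.9, -149.1, 256.9]
tool_rot: [-3.139, -0.001, 1.662]
force: [0.4, -0.3, -0.4]
width: -0.2
gripper_force: 0.0
```

>>> move_arm:
  targets: "-1 -2.4 -0.7 0 0 0 0; -1 -2 -0.6 0 0 0 0; -1 0 0 0 0 0 0; -1 0 0 0 0 0 0"

```text
clock: 10.6
eef_pos: [540.0, -194.5, 257.1]
tool_rot: [-3.139, -0.001, 1.659]
force: [0.0, 0.4, 0.6]
width: 0.4
gripper_force: 0.0
```

```bash
python3 - <<'E'
from h import *
s=read_state();print(s['clock'],s['eef_pos'],s['tool_rot'],s['force'],s['width'])
c=load('wrist');t=load('top');a=load('side')
b=np.zeros((600,800,3),np.uint8); b[:400,:640]=c['color']
b[300:600,400:800]=cv2.resize(a['color'][185:275,310:430],None,fx=3.333,fy=3.333)
b[400:600,0:400]=cv2.convertScaleAbs(cv2.resize(t['color'][145:225,260:420],None,fx=2.5,fy=2.5),alpha=1.5)
save(b,'pics/c5.png')
E
python3 plan.py 537 -195 270 1.66 1 -1
```

```text
10.6 [ 539.95643399 -194.46452697  257.10759219] [-3.13881824e+00 -7.70341121e-04  1.65871714e+00] [0.00070403 0.35957415 0.60847214] 0.42903857487363295
-1 -0.29 -0.46 -1.24 -0.07 -0.09 0.21
```

View pics/c5.png

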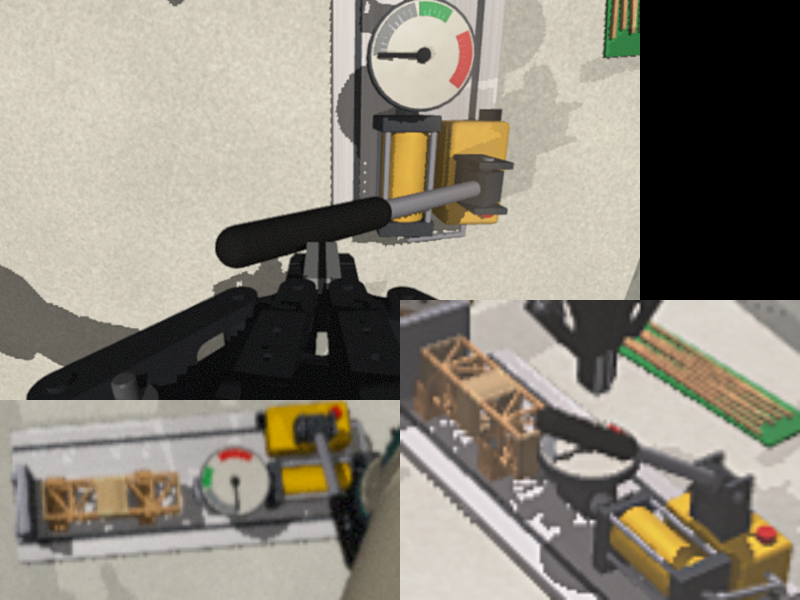

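Wrist view: the dial is fully visible at (422,55) with its needle at zero, and the lever grip runs from (220,245) to (388,212) just ahead of the fingertips. The side view confirms the fingers stand above the grip.

```bash
python3 - <<'E'
from h import *
c=old('wrist')
for p,z in [((218,245),250),((390,210),194),((305,230),223),((494,190),110),((422,55),103)]: print(p,onz(c,*p,z).round(1))
print('tcp proj',proj(c,[540,-194.5,257]))
E
```

```text
(218, 245) [ 489.3 -195.7  250. ]
(390, 210) [ 582.8 -186.3  194. ]
(305, 230) [ 530.1 -194.   223. ]
(494, 190) [ 693.5 -182.7  110. ]
(422, 55) [612.3 -76.1 103. ]
tcp proj [322.307254   257.74505776]
```

>>> move_arm:
  targets: "-1 0 -0.6 2 0 0 0; -1 0 -0.9 2.1 0 0 0; -1 0 -0.9 1.8 0 0 0; -1 0 -0.7 1.9 0 0 0; -1 0 -0.5 1.9 0 0 0"

```text
clock: 11.17
eef_pos: [505.4, -195.8, 161.4]
tool_rot: [3.141, 0.0, 1.664]
force: [-1.0, -1.4, 5.9]
width: 0.1
gripper_force: 2.8
```

>>> move_arm:
  targets: "-1 0 -0.3 1.9 0 0 0; -1 0 -0.1 1.9 0 0 0; -1 0 0 1.9 0 0 0; -1 0 0 0.7 0 0 0; -1 0 0 0 0 0 0"

```text
clock: 11.58
eef_pos: [500.4, -195.9, 96.2]
tool_rot: [-3.138, -0.002, 1.663]
force: [-4.2, -0.6, 6.3]
width: -0.1
gripper_force: 2.7
```

>>> move_arm:
  targets: "-1 0 0 0.4 0 0 0; -1 0 0 0 0 0 0"

```text
clock: 11.75
eef_pos: [500.6, -195.9, 93.6]
tool_rot: [-3.14, -0.002, 1.663]
force: [-3.7, 0.7, 5.8]
width: 0.1
gripper_force: 3.0
```

>>> move_arm:
  targets: "-1 0 0 -1.7 0 0 0; -1 0 0 -2.4 0 0 0; -1 0 0.1 -2.4 0 0 0; -1 0 0.4 -2.4 0 0 0; -1 0 0.7 -2.4 0 0 0"

```text
clock: 12.17
eef_pos: [514.9, -195.1, 209.0]
tool_rot: [3.138, 0.001, 1.663]
force: [2.6, -0.3, 0.7]
width: 0.1
gripper_force: 0.9
```

>>> move_arm:
  targets: "-1 0 1 -2.4 0 0 0; -1 0 1.2 -2.4 0 0 0; -1 0 0.5 -1 0 0 0; -1 0 0 0 0 0 0"

```text
clock: 12.5
eef_pos: [544.0, -192.7, 268.0]
tool_rot: [3.134, 0.002, 1.665]
force: [0.1, 0.3, -0.7]
width: 0.2
gripper_force: 0.0
```

```bash
cat > dial.py <<'E'
from h import *
import sys
def dial(show=None):
    c=load('wrist'); im=c['color']; s=read_state(); print(s['clock'],s['eef_pos'].round(1),s['force'].round(1))
    h=cv2.cvtColor(im,cv2.COLOR_RGB2HSV); roi=np.zeros(im.shape[:2],np.uint8); roi[0:200,340:520]=1
    red=((h[...,0]<8)|(h[...,0]>172))&(h[...,1]>120)&(h[...,2]>120)&(roi>0)
    gr=(h[...,0]>55)&(h[...,0]<80)&(h[...,1]>110)&(roi>0)
    R={}
    for n,m in (('red',red),('green',gr)):
        k,l,st,ce=cv2.connectedComponentsWithStats(m.astype(np.uint8))
        if k>1: i=1+st[1:,4].argmax(); R[n]=onz(c,*ce[i],103); print(n,ce[i].round(1),st[i,4],R[n].round(1))
    if show: save(cv2.resize(im[0:200,330:530],None,fx=2.5,fy=2.5),show)
    # hub = black blob: needle pixels -> find dial centre by circle fit of white face
    k=cv2.HoughCircles(cv2.GaussianBlur(cv2.cvtColor(im,cv2.COLOR_RGB2GRAY),(5,5),0)[0:220,330:560],cv2.HOUGH_GRADIENT,1,80,param1=80,param2=25,minRadius=38,maxRadius=70)
    if k is not None:
        u,v,r=k[0][0]; u+=330; ctr=onz(c,u,v,103); print('circle',u,v,r,ctr.round(1))
        # sample needle: darkest angle on radius 14..32 mm around the hub
        A=np.arange(-0.3,3.5,0.02); e=[]
        for a in A:
            d=np.pi+0.09-a  # needle zero at rig -x, clockwise
            e.append(np.mean([im[tuple(np.clip(proj(c,ctr+q*np.array([np.cos(d),np.sin(d),0])).round().astype(int)[::-1],0,[399,639]))].max() for q in range(12,26,2)]))
        i=int(np.argmin(e)); w=A[np.array(e)<min(e)+25]; print('reading mm',A[i]/.16,'range',w.min()/.16,w.max()/.16)
if __name__=='__main__': dial(*sys.argv[1:])
E
python3 dial.py pics/d1.png
```

```text
12.55 [ 541.9 -192.6  266. ] [ 0.6  0.2 -0.6]
red [452.4  40.8] 599 [644.8 -57.9 103. ]
green [434.2   0.6] 13 [624.  -28.3 103. ]
circle 417.5 36.5 54.8 [614.2 -57.8 103. ]
reading mm -0.24999999999999847 range -0.4999999999999987 0.5000000000000022
```

>>> move_arm:
  targets: "-1 0 -0.8 2.8 0 0 0; -1 0 -0.9 2.1 0 0 0; -1 0 -0.9 1.9 0 0 0; -1 0 -0.7 1.9 0 0 0; -1 0 -0.5 1.9 0 0 0"

```text
clock: 12.97
eef_pos: [500.5, -196.9, 157.5]
tool_rot: [-3.14, -0.0, 1.661]
force: [-1.6, 0.1, 6.4]
width: 0.1
gripper_force: 3.1
```

>>> move_arm:
  targets: "-1 0 -0.3 1.9 0 0 0; -1 0 -0.1 1.9 0 0 0; -1 0 0 1.8 0 0 0; -1 0 0 1 0 0 0; -1 0 0 0 0 0 0"

```text
clock: 13.38
eef_pos: [496.3, -197.2, 91.0]
tool_rot: [-3.138, -0.001, 1.661]
force: [-3.6, -0.5, 7.8]
width: -0.1
gripper_force: 4.0
```

>>> move_arm:
  targets: "-1 0 0 -1.7 0 0 0; -1 0 0 -2.4 0 0 0; -1 0 0.1 -2.4 0 0 0; -1 0 0.4 -2.4 0 0 0; -1 0 0.7 -2.4 0 0 0"

```text
clock: 13.8
eef_pos: [510.0, -195.7, 206.3]
tool_rot: [-3.141, -0.0, 1.662]
force: [2.5, -0.9, 0.5]
width: 0.4
gripper_force: 0.7
```

>>> move_arm:
  targets: "-1 1 1 -2.4 0 0 0; -1 1.5 1.2 -2.4 0 0 0; -1 1.5 0.5 -1 0 0 0; -1 0 0 0 0 0 0; -1 0 0 0 0 0 0"

```text
clock: 14.22
eef_pos: [533.2, -152.8, 262.9]
tool_rot: [-3.141, -0.001, 1.664]
force: [-0.4, 0.1, -0.3]
width: 0.2
gripper_force: 0.0
```

```bash
python3 dial.py; python3 - <<'E'
from h import *
w=old('wrist')['color'];t=load('top');a=load('side')
b=np.zeros((600,800,3),np.uint8); b[:400,:640]=w
b[300:600,400:800]=cv2.resize(a['color'][185:275,310:430],None,fx=3.333,fy=3.333)
b[400:600,0:400]=cv2.convertScaleAbs(cv2.resize(t['color'][145:225,260:420],None,fx=2.5,fy=2.5),alpha=1.5)
save(b,'pics/c6.png')
E
```

```text
14.2667 [ 532.4 -153.8  262.3] [ 0.3 -0.6 -0.6]
red [462.4  68.7] 583 [643.3 -40.  103. ]
green [432.8  20.3] 282 [611.6  -4.9 103. ]
circle 426.5 63.5 53.9 [611.7 -39.2 103. ]
reading mm 0.12500000000000183 range -0.24999999999999847 0.6250000000000023
```

View pics/c6.png

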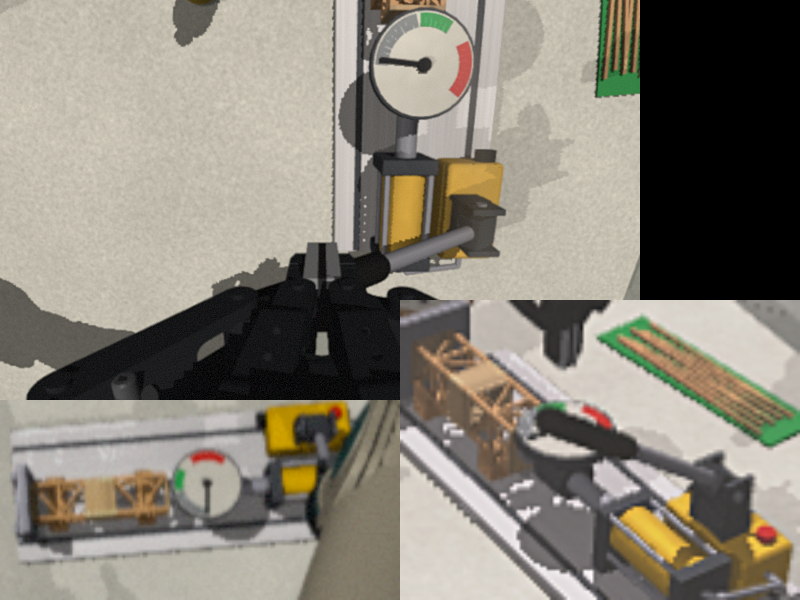

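Needle still about zero; the foot now touches the mast, which has slid partway, with roughly 10 mm left to the plate. Next a half stroke.

>>> move_arm:
  targets: "-1 -2 0.1 0 0 0 0; -1 -2 0.1 0 0 0 0; -1 0 -0.4 2.4 0 0 0; -1 0 -0.9 2.1 0 0 0; -1 0 -0.9 2 0 0 0"

```text
clock: 14.78
eef_pos: [517.1, -198.5, 197.8]
tool_rot: [3.14, 0.003, 1.659]
force: [1.0, -1.2, 9.0]
width: 0.2
gripper_force: 4.3
```

>>> move_arm:
  targets: "-1 0 -0.7 1.8 0 0 0; -1 0 -0.4 1.2 0 0 0; -1 0 0 0 0 0 0; -1 0 0 0 0 0 0"

```text
clock: 15.12
eef_pos: [505.0, -199.2, 168.2]
tool_rot: [-3.14, 0.002, 1.659]
force: [-1.4, -1.9, 8.2]
width: 0.1
gripper_force: 3.6
```

>>> move_arm:
  targets: "-1 0 0.4 -2 0 0 0; -1 0 0.7 -2.4 0 0 0; -1 0.5 0.9 -2.4 0 0 0; -1 1.5 0.5 -2.4 0 0 0; -1 1.5 0 -0.6 0 0 0"

```text
clock: 15.53
eef_pos: [530.4, -160.8, 269.6]
tool_rot: [3.136, 0.002, 1.66]
force: [0.7, 0.8, 0.0]
width: -0.0
gripper_force: 0.0
```

>>> move_arm:
  targets: "-1 1 0 0 0 0 0; -1 0 0 0 0 0 0; -1 0 0 0 0 0 0"

```text
clock: 15.78
eef_pos: [526.1, -149.3, 265.3]
tool_rot: [-3.139, -0.001, 1.662]
force: [0.2, -0.1, -0.3]
width: -0.1
gripper_force: 0.0
```

```bash
python3 dial.py
```

```text
15.8333 [ 526.1 -150.1  265.2] [ 0.1 -1.3  0.3]
red [469.4  65.5] 579 [642.6 -33.3 103. ]
green [436.3  16.5] 173 [607.6   2.2 103. ]
circle 432.5 61.5 52.8 [610.  -33.5 103. ]
reading mm 6.875000000000007 range 6.375000000000007 7.375000000000008
```

```bash
cat > needle.py <<'E'
from h import *
def needle(c,ctr):
    # dark pixels inside the face -> world plane -> farthest cluster direction
    P=[];im=c['color'].max(2)
    u0,v0=proj(c,ctr).round().astype(int)
    for v in range(max(0,v0-40),v0+41):
        for u in range(u0-40,u0+41):
            if 0<=u<640 and im[v,u]<70:
                q=onz(c,u,v,103)-ctr; r=np.hypot(q[0],q[1])
                if 11<r<24: P.append(q[:2])
    P=np.array(P)
    if len(P)<3: return len(P)
    a=(np.pi+0.09-np.arctan2(P[:,1],P[:,0])+1)%(2*np.pi)-1
    return len(P),(np.percentile(a,[10,50,90])/.16).round(2)
E
python3 - <<'E'
from needle import *
w=old('wrist'); print('wrist',needle(w,onz(w,432.5,61.5,103)))
im=w['color'].max(2)
from scipy.ndimage import center_of_mass
t=load('top'); print('top',needle(t,np.array([609.,-35,103])))
for c,ctr in ((w,np.array([610,-33.5,103])),):
    A=np.arange(-2,36,1.)
    print([int(np.mean([im[tuple(proj(c,ctr+q*np.array([np.cos(np.pi+.09-a*.16),np.sin(np.pi+.09-a*.16),0])).round().astype(int)[::-1])] for q in range(12,25,2)])) for a in A])
E
```

```text
wrist (71, array([6.31, 6.87, 7.38]))
top (4, array([6.87, 7.21, 7.58]))
[205, 207, 208, 208, 208, 210, 211, 195, 117, 50, 162, 205, 207, 207, 206, 207, 207, 206, 203, 202, 201, 200, 198, 198, 197, 197, 198, 197, 197, 196, 197, 198, 198, 200, 201, 202, 204, 206]
```

>>> move_arm:
  targets: "-1 -2.3 0 0 0 0 0; -1 -2.2 0 0 0 0 0; -1 0 -0.2 2 0 0 0; -1 0 -0.4 2 0 0 0; -1 0 -0.4 1.2 0 0 0"

```text
clock: 16.3
eef_pos: [520.8, -197.9, 213.3]
tool_rot: [-3.141, 0.002, 1.659]
force: [-0.9, 0.2, 10.2]
width: -0.3
gripper_force: 4.5
```

>>> move_arm:
  targets: "-1 0 -0.4 1 0 0 0; -1 0 -0.4 0.9 0 0 0; -1 0 0 0 0 0 0; -1 0 0 0 0 0 0"

```text
clock: 16.63
eef_pos: [513.1, -198.3, 195.5]
tool_rot: [3.142, 0.002, 1.659]
force: [-1.6, 0.2, 9.0]
width: -0.1
gripper_force: 3.9
```

```bash
python3 - <<'E'
from needle import *
t=load('top')
for y in (-35,-33,-31,-29,-27): print(y,needle(t,np.array([609.,y,103])))
E
```

```text
-35 2
-33 1
-31 1
-29 0
-27 1
```

```bash
cat > tn.py <<'E'
from needle import *
from scipy.ndimage import map_coordinates
def tn(c,x=609,ys=(-36,-34,-32,-30,-28,-26,-24)):
    g=c['color'].sum(2)/3.
    A=np.arange(-1,20,.5)
    for y in ys:
        e=[]
        for a in A:
            d=np.pi+.09-a*.16
            p=np.array([proj(c,[x+q*np.cos(d),y+q*np.sin(d),103]) for q in range(6,30,3)])
            e.append(map_coordinates(g,[p[:,1],p[:,0]],order=1).mean())
        e=np.array(e); print(y,'min',A[e.argmin()],e.min().round(0),'med',np.median(e).round(0))
    im=cv2.cvtColor(c['color'],cv2.COLOR_RGB2HSV)
    m=((im[...,0]<8)|(im[...,0]>172))&(im[...,1]>110)&(im[...,2]>90); m[:, :300]=0; m[:,372:]=0; m[:140]=0; m[230:]=0
    v,u=np.where(m); print('red',len(u), onz(c,u.mean(),v.mean(),103).round(1) if len(u) else '')
if __name__=='__main__': 
    s=old('top'); tn(s)
E
python3 tn.py
```

```text
-36 min 10.5 59.0 med 107.0
-34 min 10.5 63.0 med 107.0
-32 min 10.5 68.0 med 108.0
-30 min 11.0 71.0 med 110.0
-28 min 11.0 72.0 med 111.0
-26 min 11.0 70.0 med 112.0
-24 min 11.0 67.0 med 113.0
red 45 [642.4 -29.4 103. ]
```

>>> move_arm:
  targets: "-1 0 -0.3 0.7 0 0 0; -1 0 0 0 0 0 0; -1 0 0 0 0 0 0"

```text
clock: 16.93
eef_pos: [511.3, -198.6, 189.1]
tool_rot: [3.139, 0.003, 1.66]
force: [0.8, -1.2, 10.0]
width: -0.4
gripper_force: 4.3
```

```bash
python3 -c "
from tn import *
tn(load('top'),ys=(-32,-30,-28))"
```

```text
-32 min 11.0 64.0 med 105.0
-30 min 11.5 67.0 med 108.0
-28 min 11.5 67.0 med 111.0
red 44 [642.7 -28.8 103. ]
```

Reading is about 11.5 mm. Letting the lever up and checking from the hover.

>>> move_arm:
  targets: "-1 0 0.3 -1 0 0 0; -1 0 0.7 -2 0 0 0; -1 0.3 0.8 -2.2 0 0 0; -1 1.5 0.3 -2.2 0 0 0; -1 1.7 0 -0.8 0 0 0"

```text
clock: 17.4
eef_pos: [529.7, -162.0, 272.5]
tool_rot: [3.138, 0.003, 1.658]
force: [0.5, -0.4, -0.0]
width: -0.1
gripper_force: 0.0
```

>>> move_arm:
  targets: "-1 1.7 0 0 0 0 0; -1 0 0 0 0 0 0; -1 0 0 0 0 0 0; -1 0 0 0 0 0 0"

```text
clock: 17.73
eef_pos: [526.0, -144.1, 269.7]
tool_rot: [-3.14, 0.001, 1.66]
force: [0.0, -0.4, 0.4]
width: -0.1
gripper_force: 0.0
```

```bash
python3 dial.py
```

```text
17.7833 [ 526.1 -144.3  269.8] [-0.9 -0.4  0.2]
red [466.3  68.4] 564 [642.4 -30.4 103. ]
green [435.7  20.7] 154 [609.2   4.9 103. ]
circle 424.5 61.5 52.8 [604.7 -28.7 103. ]
reading mm 11.37500000000001 range 10.62500000000001 11.62500000000001
```

```bash
cat > rd.py <<'E'
from needle import *
w=load('wrist'); print(read_state()['clock'])
for x,y in ((610,-30.5),(611,-30.5),(611,-29),(610,-32)): print(x,y,needle(w,np.array([x,y,103.])))
im=w['color'].max(2); u0,v0=proj(w,[611,-30.5,103]).round().astype(int)
# hub: densest dark spot near the centre; needle by line fit through the dark blob
m=(im<70).astype(np.uint8); m[:, :u0-25]=0; m[:,u0+26:]=0; m[:max(0,v0-30)]=0; m[v0+25:]=0
k,l,st,ce=cv2.connectedComponentsWithStats(m); i=l[v0-3:v0+4,u0-3:u0+4].max(); d=(l==i).astype(np.uint8)
hub=np.unravel_index(cv2.distanceTransform(d,cv2.DIST_L2,5).argmax(),d.shape)[::-1]
H=onz(w,*hub,103); print('hub',hub,H.round(1),needle(w,H))
E
python3 rd.py
```

```text
17.8333
610 -30.5 (59, array([8.99, 9.39, 9.9 ]))
611 -30.5 (60, array([8.52, 9.09, 9.61]))
611 -29 (63, array([8.44, 9.06, 9.56]))
610 -32 (59, array([9.07, 9.48, 9.95]))
hub (np.int64(429), np.int64(64)) [609.1 -30.5 103. ] (59, array([ 9.4 ,  9.79, 10.23]))
```

>>> move_arm:
  targets: "-1 0 0 0 0 0 0; -1 0 0 0 0 0 0; -1 0 0 0 0 0 0; -1 0 0 0 0 0 0; -1 0 0 0 0 0 0"

```text
clock: 18.25
eef_pos: [526.6, -142.6, 270.4]
tool_rot: [-3.142, -0.0, 1.662]
force: [0.1, 0.3, -0.6]
width: 0.0
gripper_force: 0.0
```

>>> move_arm:
  targets: "-1 0 0 0 0 0 0; -1 0 0 0 0 0 0; -1 0 0 0 0 0 0; -1 0 0 0 0 0 0; -1 0 0 0 0 0 0"

```text
clock: 18.67
eef_pos: [526.6, -142.5, 270.4]
tool_rot: [3.142, 0.0, 1.662]
force: [0.8, 0.4, 0.4]
width: 0.1
gripper_force: 0.0
```

```bash
python3 rd.py; python3 - <<'E'
from h import *
# mast end vs plate, lever: colours from top
t=load('top'); 
row=[tuple(map(int,x)) for x in t['color'][190,262:285]]; print(row)
E
```

```text
18.7167
610 -30.5 (58, array([9.03, 9.46, 9.93]))
611 -30.5 (59, array([8.51, 9.12, 9.64]))
611 -29 (59, array([8.37, 9.07, 9.59]))
610 -32 (59, array([8.96, 9.53, 9.98]))
hub (np.int64(427), np.int64(67)) [608.5 -30.8 103. ] (58, array([ 9.64, 10.07, 10.49]))
[(110, 107, 100), (111, 108, 102), (112, 110, 102), (112, 110, 103), (106, 108, 106), (91, 90, 93), (96, 96, 101), (91, 89, 96), (85, 84, 88), (59, 57, 61), (40, 36, 32), (40, 35, 22), (29, 27, 15), (43, 39, 35), (64, 61, 58), (57, 53, 48), (56, 50, 48), (63, 50, 39), (66, 45, 29), (69, 51, 30), (97, 73, 48), (121, 89, 55), (115, 86, 51)]
```

The reading settled to about 9.4 mm, close to the lower edge of the green, so I'll add a small top-up stroke.

>>> move_arm:
  targets: "-1 -2.7 0 0.5 0 0 0; -1 -2.7 0 0.5 0 0 0; -1 0 -0.2 2 0 0 0; -1 0 -0.4 1.4 0 0 0; -1 0 -0.2 0.8 0 0 0"

```text
clock: 19.18
eef_pos: [523.5, -198.8, 218.2]
tool_rot: [3.141, 0.002, 1.66]
force: [-0.7, -1.1, 10.1]
width: -0.2
gripper_force: 4.1
```

>>> move_arm:
  targets: "-1 0 -0.2 0.6 0 0 0; -1 0 0 0 0 0 0; -1 0 0 0 0 0 0"

```text
clock: 19.43
eef_pos: [523.0, -198.3, 213.7]
tool_rot: [3.138, 0.002, 1.662]
force: [-0.4, -1.4, 8.5]
width: 0.1
gripper_force: 3.7
```

```bash
python3 -c "
from tn import *
tn(load('top'),ys=(-31,-29,-27))"
```

```text
-31 min 11.0 64.0 med 109.0
-29 min 11.0 66.0 med 111.0
-27 min 11.0 66.0 med 112.0
red 42 [642.5 -28.9 103. ]
```

>>> move_arm:
  targets: "-1 0 0.4 -1.2 0 0 0; -1 0 0.5 -2 0 0 0; -1 0.7 0.3 -2.2 0 0 0; -1 2 0 -1.5 0 0 0; -1 2.4 0 0 0 0 0"

```text
clock: 19.9
eef_pos: [530.7, -147.0, 284.7]
tool_rot: [3.136, 0.003, 1.659]
force: [0.5, 0.6, 0.3]
width: 0.1
gripper_force: 0.0
```

>>> move_arm:
  targets: "-1 2 0 0 0 0 0; -1 0.5 0 0 0 0 0; -1 0 0 0 0 0 0; -1 0 0 0 0 0 0; -1 0 0 0 0 0 0"

```text
clock: 20.32
eef_pos: [526.5, -122.0, 281.4]
tool_rot: [-3.141, 0.001, 1.66]
force: [-0.6, -0.2, 0.4]
width: 0.1
gripper_force: 0.0
```

```bash
python3 dial.py; python3 rd.py; python3 -c "
from tn import *
tn(load('top'),ys=(-31,-29,-27))"
```

```text
20.3667 [ 526.5 -122.1  281.3] [-0.7 -0.4 -1.1]
red [455.9  94.8] 501 [642.3 -30.4 103. ]
green [431.3  51.4] 243 [613.4   4.4 103. ]
circle 423.5 91.5 50.5 [611.8 -30.6 103. ]
reading mm 9.000000000000009 range 8.500000000000009 9.375000000000009
20.4167
610 -30.5 (57, array([ 9.14,  9.54, 10.06]))
611 -30.5 (58, array([8.66, 9.2 , 9.74]))
611 -29 (58, array([8.62, 9.15, 9.69]))
610 -32 (57, array([ 9.21,  9.62, 10.12]))
hub (np.int64(420), np.int64(91)) [608.5 -30.5 103. ] (57, array([ 9.68, 10.14, 10.64]))
-31 min 10.0 61.0 med 109.0
-29 min 10.0 62.0 med 110.0
-27 min 10.0 62.0 med 111.0
red 44 [642.6 -31.3 103. ]
```

Relative to the green band itself the needle reads about 9.8 mm. One more small stroke, a bit deeper, adds margin.

>>> move_arm:
  targets: "-1 -2.5 0 0.5 0 0 0; -1 -2.5 0 0.5 0 0 0; -1 -2.5 0 0.5 0 0 0; -1 0 -0.4 2 0 0 0; -1 0 -0.4 1.8 0 0 0"

```text
clock: 20.88
eef_pos: [526.0, -199.7, 228.6]
tool_rot: [3.139, 0.003, 1.657]
force: [0.3, 0.4, 7.1]
width: 0.2
gripper_force: 3.3
```

>>> move_arm:
  targets: "-1 0 -0.3 1.2 0 0 0; -1 0 -0.3 0.8 0 0 0; -1 0 -0.2 0.5 0 0 0; -1 0 0 0 0 0 0; -1 0 0 0 0 0 0"

```text
clock: 21.3
eef_pos: [518.4, -198.6, 204.7]
tool_rot: [3.139, 0.002, 1.66]
force: [-1.1, 0.1, 10.8]
width: 0.1
gripper_force: 4.3
```

```bash
python3 -c "
from tn import *
tn(load('top'),ys=(-31,-29,-27))"
```

```text
-31 min 12.0 64.0 med 106.0
-29 min 12.0 65.0 med 107.0
-27 min 12.0 67.0 med 110.0
red 43 [642.6 -28.3 103. ]
```

>>> move_arm:
  targets: "-1 0 0.4 -1.5 0 0 0; -1 0 0.6 -2 0 0 0; -1 0.7 0.4 -2.2 0 0 0; -1 2 0 -1.8 0 0 0; -1 2.4 0 0 0 0 0"

```text
clock: 21.77
eef_pos: [528.9, -147.5, 281.9]
tool_rot: [3.135, 0.004, 1.657]
force: [-0.1, 0.5, 0.1]
width: 0.0
gripper_force: 0.0
```

>>> move_arm:
  targets: "-1 2 0 0 0 0 0; -1 0.5 0 0 0 0 0; -1 0 0 0 0 0 0; -1 0 0 0 0 0 0; -1 0 0 0 0 0 0"

```text
clock: 22.18
eef_pos: [524.4, -121.5, 278.3]
tool_rot: [-3.141, 0.001, 1.66]
force: [0.7, -0.6, 0.1]
width: 0.2
gripper_force: 0.0
```

```bash
python3 dial.py; python3 rd.py; python3 -c "
from tn import *
t=load('top');tn(t,ys=(-31,-29,-27))
# lever and mast: mast colour extent in top
h=cv2.cvtColor(t['color'],cv2.COLOR_RGB2HSV); m=(h[...,0]>8)&(h[...,0]<22)&(h[...,1]>90); m[:165]=0;m[205:]=0;m[:,:262]=0;m[:,340:]=0
v,u=np.where(m);print('mast cols',u.min(),u.max(),onz(t,u.min(),190,50).round(1),onz(t,u.max(),187,50).round(1))
w=old('wrist'); print('lever tip px expected up', proj(w,[499,-200,250]), proj(w,[575,-192,196]), w['color'][tuple(proj(w,[575,-192,196]).round().astype(int)[::-1])] )"
```

```text
22.2333 [ 524.4 -121.5  278.3] [-0.7 -0.3  0.9]
red [459.3  95.4] 508 [642.3 -30.5 103. ]
green [433.6  51.4] 223 [612.5   4.5 103. ]
circle 423.5 92.5 48.5 [609.  -31.3 103. ]
reading mm 10.00000000000001 range 9.500000000000009 10.50000000000001
22.2833
610 -30.5 (60, array([ 9.11,  9.51, 10.04]))
611 -30.5 (57, array([8.68, 9.17, 9.72]))
611 -29 (58, array([8.64, 9.24, 9.7 ]))
610 -32 (58, array([ 9.19,  9.58, 10.09]))
hub (np.int64(423), np.int64(92)) [608.4 -30.8 103. ] (57, array([ 9.68, 10.16, 10.67]))
-31 min 10.0 62.0 med 109.0
-29 min 10.0 63.0 med 110.0
-27 min 10.0 62.0 med 111.0
red 42 [642.6 -30.7 103. ]
mast cols 272 327 [573.8 191.   50. ] [587.    8.1  50. ]
lever tip px expected up [269.6143188  351.82012628] [380.12504321 301.92783558] [19 15 22]
```

```bash
python3 - <<'E'
from needle import *
w=old('wrist'); h=cv2.cvtColor(w['color'],cv2.COLOR_RGB2HSV)
g=(h[...,0]>50)&(h[...,0]<85)&(h[...,1]>90); g[:, :400]=0; g[:,480:]=0; g[80:]=0
k,l,st,ce=cv2.connectedComponentsWithStats(g.astype(np.uint8)); i=1+st[1:,4].argmax(); v,u=np.where(l==i)
for C in ([608.5,-30.6,103.],[610,-30.5,103.]):
    C=np.array(C); q=np.array([onz(w,a,b,103)-C for a,b in zip(u,v)])
    a=(np.pi+.09-np.arctan2(q[:,1],q[:,0]))/.16; print(len(u),np.percentile(a,[2,50,98]).round(2),np.hypot(q[:,0],q[:,1]).min().round(1),needle(w,C))
E
```

```text
275 [ 9.09 11.38 13.23] 30.7 (60, array([ 9.66, 10.13, 10.63]))
275 [ 8.83 11.13 12.99] 30.4 (60, array([ 9.11,  9.51, 10.04]))
```

```bash
python3 -c "
from h import *
print(order.finish_job())"
```

```text
the job is handed in; nothing more can be done
None
```

The job is handed in. By my measurements the mast lies in both saddles under load against the reaction plate, the gauge reads about 10 mm (green band 9 to 13.5 mm), the lever is back up and the arm is clear.

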